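Angle the wrap case past the retaining post into its bay

TASK

Put the long white wrap case away in its low steel bay on the crepe counter by pushing it along the counter with your fingers: first angle its end nearer the post in behind the post, then push the other end round, until the case lies fully home, flat along the bay's back wall. Do not pick it up, lift it or tip it over, leave all the other things on the counter where they stand, and finish clear of everything.

Things in the scene. Friction and masses are not known exactly. Their poses are not given: they have to be found in the camera images.
- wrap_case: loose white plastic case, purple end caps, pink patches on top, 260 mm long, 46 wide, 46 high, 0.25 to 0.45 kg, hard flat sides, slides with ordinary friction. Origin: centre of its underside; y along its length, x across, z up. Starts on the robot's side of the bay, roughly parallel to it, shifted towards the socket side, its length axis 120 to 150 mm from the back wall at its middle
- case_left_end (a point): centre of the case's end face at its +y end (130 mm from its middle, 23 mm up)
- case_right_end (a point): centre of the case's end face at its -y end (130 mm from its middle, 23 mm up)
- bay: fixed low steel bay, open towards the robot: back wall and two end walls, 12 mm thick, 40 high, straight on the counter (its green floor is paint). Origin on the counter, middle of the back wall's inner face; x points into that wall, away from the robot, y along it. Inside length 300 mm (end faces at y = +-150 mm); end walls reach forward to x = -50 mm
- post: fixed round steel retaining post, orange top, 20 mm diameter, 68 mm high, before one end of the bay: in the bay's frame x = -85 mm, y = +90 or -90 mm. 75 mm clear between it and the back wall, 230 mm between it and the far end wall (less than the case's length). Origin on its axis at the counter; axes parallel to the bay's
- socket: the empty flat post socket (disc flush with the counter, things slide over it): in the bay's frame x = -85 mm, y opposite to the post's. Origin at its centre
- sugar_jar: small glass sugar jar, 36 mm across, 55 mm high, standing about 75 mm in front of the post (nearer the robot); leave it alone; origin at its underside
- sauce_bottle: amber sauce bottle, 54 mm across, 160 mm high, at the left; leave it alone; origin at its underside
- cup_stack: stack of pink and lilac striped paper cups, 77 mm across, 150 mm high, at the right; leave it alone; origin at its underside
- topping_tub: white tub with a lid, 68 mm across, 55 mm high, near the robot; leave it alone; origin at its underside
- bowl: blue bowl, 90 mm across, 40 mm high, near the robot; leave it alone; origin at its underside
- spatula: spatula lying near the robot at its left; leave it alone; origin at its underside
- scanner: white hand scanner about 150 mm long, 35 mm high, lying near the robot at its right; leave it alone; origin at the underside of its handle
Not all that is in view belongs to the job. What is shaped like the post but green, pink or red is not meant.

How it is judged:
On the way:
1. the end of the case nearer the post has been angled in behind the post (((y of post in the frame of bay above 0 m and y of case_left_end in the frame of post above 0 m and x of case_left_end in the frame of post above 0.02 m) or (y of post in the frame of bay below 0 m and y of case_right_end in the frame of post below 0 m and x of case_right_end in the frame of post above 0.02 m))), for 0.1 s.
At the end, for the whole second after the job is handed in: the case lies flat on the counter inside the bay between the end walls and behind the post, its side within 8 mm of the back wall at its middle, parallel to it within 0.06 rad, and at rest (x of wrap_case in the frame of bay between -0.031 and -0.015 m and y of wrap_case in the frame of bay between -0.03 and 0.03 m and angle between the y axis of wrap_case and the y axis of bay, either way round below 0.06 rad and height (world z) of wrap_case below 0.005 m and angle between wrap_case's own z axis and vertical below 0.05 rad and linear speed of wrap_case below 0.01 m/s); the robot touches nothing.
It fails at once if the case is lifted more than 12 mm (height (world z) of wrap_case above 0.012 m).
It fails at once if the case is tipped more than 0.25 rad (angle between wrap_case's own z axis and vertical above 0.25 rad).
It fails at once if one of the other things on the counter is moved more than 30 mm (distance of any of sugar_jar, sauce_bottle, cup_stack, topping_tub, bowl, spatula, scanner from where it was at the start of the episode above 0.03 m).
It also fails if it takes over 72 s, if anything falls off the work surface, if the arm or the gripper's body presses on something with over 40 N, if the wrist force passes 120 N, or if a joint passes its speed limit or range.

ROBOT

A 6-joint arm with a two-finger parallel gripper is mounted at the origin on the work surface. World frame = base frame: x ahead of the robot, y to its left, z up, the work surface at z = 0. Lengths are in m, angles in rad, forces in N, time in s.
With the tool pointing down it reaches from about 0.325 to 0.775 m from the base axis. Payload 5.5 kg.
Tool frame: the origin (TCP) lies between the finger pads; the fingertips stand 14 mm ahead of it and the grasp point (between the pads) lies 5 mm behind it; z points along the fingers, x is the direction in which the jaws open and shut, and the axes are right-handed (so a half turn about z gives the same grasp; the last joint's range is limited). The gripper opens to 85 mm and grips with 20 to 120 N. Pads are 22 mm wide; open, the fingers measure 114 mm over their backs; the gripper's body (76 mm by 85 mm) begins 54 mm behind the grasp point. The pads swing forward as they close: fully open they stand 13 mm farther back than shut.
Start: joints at [1.282, 0.091, 1.231, -0, 1.82, -0.057], TCP at [0.138, 0.584, 0.245] pointing down, gripper open.
Joint ranges: [-2.87, 2.87], [-0.86, 2.18], [0.17, 2.46], [-1.51, 4.65], [0.06, 2.69], [-2.65, 2.65]. Speed limits (rad/s): [2.57, 2.57, 3.01, 3.14, 3.14, 3.14].

INTERFACE

Orientations are given as a unit quaternion [x, y, z, w].
In Python, from cell import robot, optics gives the robot as it stands.
- The arm moves only by the shell command python3 -m creep 'ROWS' [FORCE]. ROWS is a JSON object of lists of equal length, an entry for each row: "rotation": the turn, a rotation vector about the tool's x, y, z in units of 5 degrees (1.0 is 5 degrees), a list of three; "linear": the shift along the tool's x, y, z in cm, a list of three; "grip": the opening, from 0 (shut) to 1 (fully open). In form: {"rotation": [[ax, ay, az], ...], "linear": [[x, y, z], ...], "grip": [grip, ...]}. A call has 1 to 10 rows; each row is the pose to reach, as a shift and turn from the pose commanded when the call began, along the tool's axes at that moment; what a row does not reach only later rows make up. A row lasts 1/10 s, in which the tool goes at most 50 mm and 8.59 degrees, less where a joint would pass 70% of its speed; a pose out of reach is approached as far as the arm can. A call with a gripper value outside its range is refused whole. The fingers move at their own pace and stop on an object; FORCE is the grip in N (left out, the last holds). Time passes only in rows, so rows that repeat a pose let the fingers close. It gives the time, the measured TCP pose, the force and the opening at its end, in the units of the state.
- robot.read_state(): the state, without advancing time (a new reading comes with each control period).
- optics.get_image(name): name is "side" or "top"; returns (picture, depth): 420x560x3 uint8, red, green, blue; 420x560 float32, m along the optical axis (not along the pixel's ray), 0 where there is no reading.
- optics.get_calibration(name): a dict with "camera_matrix" (3x3 intrinsics, pixels), "k1" (the pictures are not rectified: a ray, as slopes to the right and down, at radius r is drawn at 1 + k1 r^2 times it, then the intrinsics apply), "origin" and "orientation" of the camera in the world. Camera axes: x right, y up, looking along -z (the intrinsics and any distortion apply to the point x, -y, -z); pixel columns grow to the right and rows downward; lengths in m; the calibration is good to about 2 mm. A picture is of the moment at which its call begins. get_calibration takes no time and is no camera call.
- robot.sign_off(): hands the job in, once; it reports no verdict.
Trained networks look in the newest picture that a camera, given by its name, has taken for a name from the list of things; names that differ only in an ending like _2 or _b are one class to them, and where a whole thing is asked for, a point or a joint stands for the part that bears it (a point fixed in the world has none). Each returns a list of dicts, best first, with "p" (0 to 1); they miss things now and then, are a little off and sometimes report something else, mostly with a low value. They report only what shows in the picture. A call takes as long as a camera call. They do not tell look-alikes from the thing itself.
- optics.spot_in(camera, target): "centre" ([x, y, z] in m, in the coordinates of the camera as it stood for that picture, good to about 4 mm: the middle of the surface that is visible of it).
The state is a dict: "time": time; "qpos": joint angles; "qvel": joint speeds; "joint_torque": joint torques, N m; "eef_pos": TCP position; "tcp_rot": TCP orientation; "force": force on the tool from outside, world axes, zero at the start; "wrist_torque": the same for the moment, N m; "finger_gap": finger opening in m.
Only numpy, scipy, OpenCV 4.12 (cv2) and the standard library are available. Lean on these libraries where they do the work, as an engineer would, in place of code of your own. Each camera call takes 0.05 s, during which the arm holds its last target.

## Working session

There is one attempt and no reset: what is moved stays moved. The work goes in short steps, Python scripts to look and compute and a shell command to move; the robot and the scene stay as the last step left them, time stands still between calls to the robot, and variables do not carry over. Pictures are saved under pics/ and viewed, and the job is handed in when it is done.

```bash
ls; mkdir -p pics; python3 - <<'E'
from cell import robot, optics
import cv2
s=robot.read_state()
for k in s: print(k,s[k])
for n in ("top","side"):
    im,d=optics.get_image(n); cv2.imwrite(f"pics/{n}0.png",im[:,:,::-1]); print(optics.get_calibration(n))
E
```

```text
pics
time 0.0
qpos [ 1.28229880e+00  9.18395667e-02  1.23187694e+00 -9.30414355e-07
  1.81978647e+00 -5.67110195e-02]
qvel [ 0.00179059 -0.00240093  0.00106014  0.00101636  0.00109451  0.00178954]
joint_torque [-1.98598675e-03 -4.58725047e+01 -4.18024242e+01 -3.02925828e-04
  1.16160396e-02  1.74244150e-05]
eef_pos [0.13776709 0.58371218 0.24416744]
tcp_rot [ 7.84128727e-01  6.20597476e-01 -7.81106815e-04  5.49736295e-04]
force [ 0.63666468 -0.1979983  -0.04830158]
wrist_torque [-0.01439995 -0.04748718 -0.05532512]
finger_gap 0.08538672155379678
{'camera_matrix': array([[431.6955135 ,   0.        , 279.03755297],
       [  0.        , 431.6955135 , 201.97190772],
       [  0.        ,   0.        ,   1.        ]]), 'k1': -0.007334583021363706, 'origin': array([ 0.30571234, -0.01606855,  1.38306841]), 'orientation': array([ 0.05128378, -0.04740294, -0.70095989,  0.70977332])}
{'camera_matrix': array([[496.62169425,   0.        , 277.85420306],
       [  0.        , 496.62169425, 207.95774489],
       [  0.        ,   0.        ,   1.        ]]), 'k1': 0.033422906363083496, 'origin': array([ 0.05856132, -0.93785994,  0.7218115 ]), 'orientation': array([ 0.46593498, -0.10542633, -0.19363927,  0.8569094 ])}
```

View pics/top0.png

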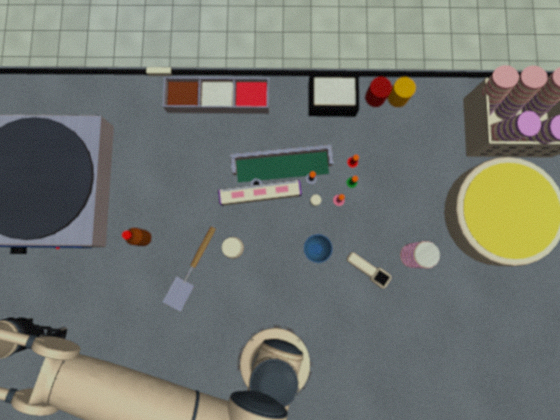

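View pics/side0.png

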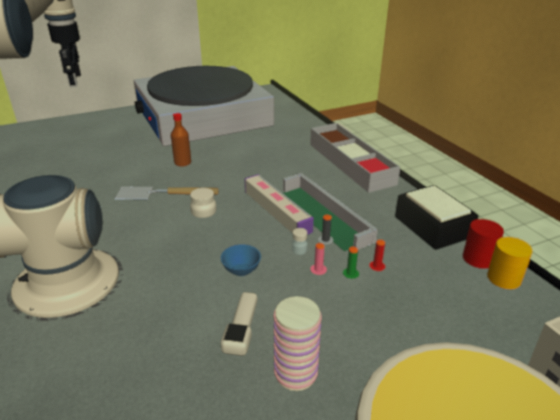

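Top view: up is +x and left is +y. Post look-alikes are at (312,177), which is steel and stands before the bay, and at (353,160) red, (352,182) green and (340,200) pink. The steel one with the plain orange top at (312,177) is the post, at the bay's right end, so y<0. The case is at (260,192), the socket at (256,183) and the jar at (316,200). Next I'll check a close crop and measure.

```bash
cat > h.py <<'E'
import numpy as np, cv2
from scipy.spatial.transform import Rotation as R
from cell import robot, optics
def K(n):
    c=optics.get_calibration(n); return c
def ray(n,uv):
    c=K(n);M=c["camera_matrix"];k=c["k1"]
    p=np.array([(uv[0]-M[0,2])/M[0,0],(uv[1]-M[1,2])/M[1,1]])
    q=p.copy()
    for _ in range(10): q=p/(1+k*(q@q))
    return c["origin"],R.from_quat(c["orientation"]).apply([q[0],-q[1],-1])
def onz(n,uv,z):
    o,d=ray(n,uv); return o+d*(z-o[2])/d[2]
def proj(n,P):
    c=K(n);M=c["camera_matrix"];k=c["k1"]
    p=R.from_quat(c["orientation"]).inv().apply(np.array(P)-c["origin"])
    s=np.array([p[0],-p[1]])/-p[2]; s=s*(1+k*(s@s))
    return s[0]*M[0,0]+M[0,2], s[1]*M[1,1]+M[1,2]
def w(n,c):
    k=K(n); return R.from_quat(k["orientation"]).apply(c)+k["origin"]
def crop(n,x0,y0,x1,y1,name,f=6):
    im,d=optics.get_image(n); c=cv2.resize(im[y0:y1,x0:x1],None,fx=f,fy=f,interpolation=cv2.INTER_CUBIC)
    cv2.imwrite("pics/"+name,c[:,:,::-1]); return im,d
E
python3 - <<'E'
from h import *
np.set_printoptions(precision=4,suppress=True)
crop("top",210,135,340,215,"c0.png")
crop("side",235,165,385,285,"s0.png",5)
for n in ("top","side"):
  for t in ("wrap_case","bay","post","socket","sugar_jar"):
    for r in optics.spot_in(n,t)[:4]: 
        print(n,t,round(r["p"],2),w(n,r["centre"]),np.array(proj(n,w(n,r["centre"]))))
E
```

```text
top wrap_case 0.94 [0.5246 0.0539 0.0452] [259.6137 192.0052]
top bay 0.96 [ 0.6313 -0.0111  0.0035] [280.7502 162.1232]
top post 0.65 [ 0.6322 -0.2463  0.0175] [353.4394 161.6954]
top post 0.62 [ 0.5036 -0.1975  0.0007] [337.9069 201.5698]
top post 0.58 [ 0.5742 -0.1039  0.0079] [309.1613 179.3482]
top post 0.54 [ 0.5633 -0.2401  0.0162] [351.6756 182.693 ]
top socket 0.44 [ 0.5685  0.0661 -0.0015] [256.8435 181.0041]
top sugar_jar 0.7 [ 0.4973 -0.1172  0.0547] [314.34   200.8456]
side wrap_case 0.87 [0.5192 0.0361 0.0442] [276.6054 201.3626]
side bay 0.71 [ 0.6421 -0.0303  0.005 ] [330.4283 215.6336]
side post 0.9 [ 0.5078 -0.2088  0.0275] [319.6261 262.5615]
side post 0.76 [ 0.573  -0.1155  0.028 ] [324.1837 232.463 ]
side post 0.74 [ 0.6272 -0.2546  0.0306] [377.137  258.6631]
side post 0.67 [ 0.5633 -0.2509  0.031 ] [351.6309 265.4575]
side sugar_jar 0.93 [ 0.499  -0.1302  0.0386] [299.638  240.1769]
```

View pics/c0.png

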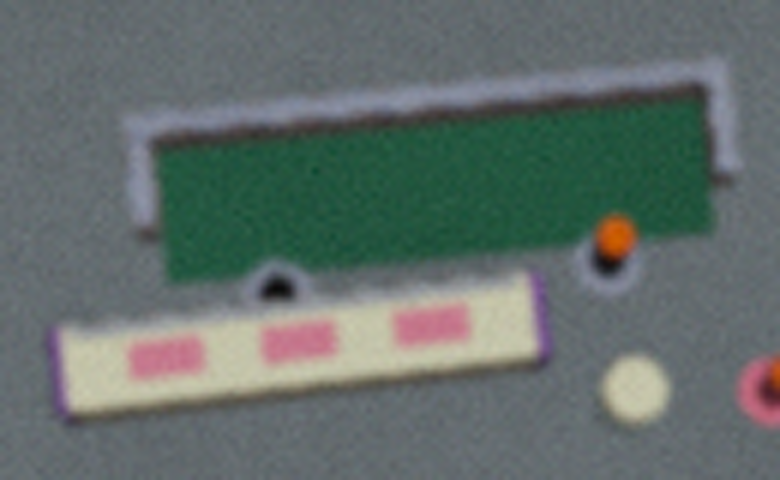

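View pics/s0.png

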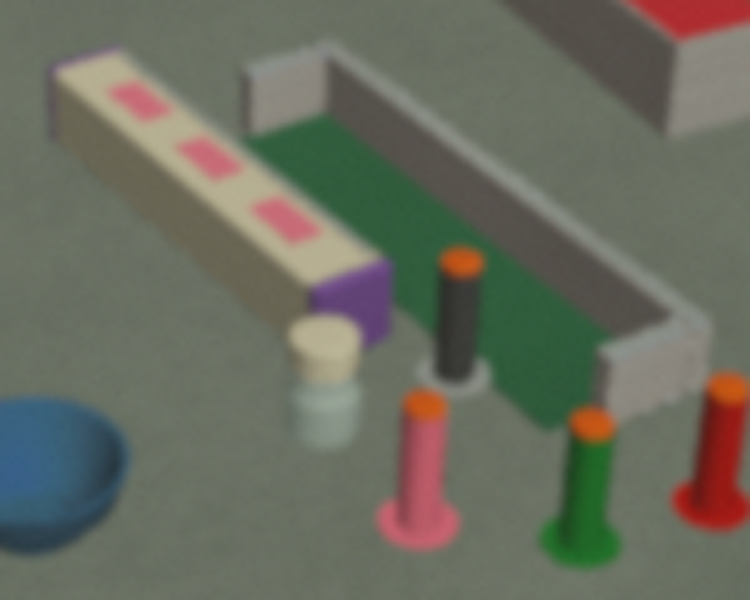

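```bash
cat > m.py <<'E'
from h import *
np.set_printoptions(precision=4,suppress=True)
def P(x,y,z): return onz("top",(210+(x+.5)/6-.5,135+(y+.5)/6-.5),z)[:2]
bl,br=P(153,137,.04),P(706,86,.04)
print("bay inner len",np.linalg.norm(bl-br)); 
d=(bl-br)/np.linalg.norm(bl-br); th=np.arctan2(-d[0],d[1]); o=(bl+br)/2
print("bay yaw",th,"origin mid",o)
def inb(p): 
    q=p-o; return np.array([np.cos(th)*q[0]+np.sin(th)*q[1],-np.sin(th)*q[0]+np.cos(th)*q[1]])
for nm,a in dict(post=(617,236,.068),socket=(278,292,0),jar=(636,388,.055),postbase=(607,262,0),endwL=(140,232,.04),endwR=(727,175,.04)).items(): print(nm,P(*a),inb(P(*a)))
cs=[P(*a,.046) for a in ((55,328),(530,272),(548,360),(68,417))]
print("case",[c for c in cs],np.linalg.norm(cs[0]-cs[1]),np.linalg.norm(cs[1]-cs[2]))
c=sum(cs)/4; ax=(cs[0]+cs[3]-cs[1]-cs[2]); print("c",c,inb(c),"yaw",np.arctan2(-ax[0],ax[1]))
E
python3 m.py
```

```text
bay inner len 0.29559194754374124
bay yaw 0.10601651936706584 origin mid [ 0.6519 -0.0124]
post [ 0.5797 -0.1101] [-0.0821 -0.0895]
socket [0.5608 0.0689] [-0.0821  0.0904]
jar [ 0.5023 -0.121 ] [-0.1603 -0.0922]
postbase [ 0.5795 -0.1096] [-0.0824 -0.089 ]
endwL [0.5847 0.1401] [-0.0507  0.1587]
endwR [ 0.6192 -0.1703] [-0.0492 -0.1536]
case [array([0.5317, 0.1825]), array([ 0.5645, -0.0661]), array([ 0.5179, -0.0758]), array([0.4848, 0.1742])] 0.2507252871958414 0.04765207464779826
c [0.5247 0.0537] [-0.1195  0.0792] yaw 0.13142385086195013
```

Crop check: the steel post with its orange top is at crop (617,236), which puts it at bay (-0.082,-0.09), as described. The coloured posts stand outside the bay. The sizes come out at 296 mm for the bay, 251 mm for the case and 180 mm from post to socket. The right end (−y) goes behind the post.

```bash
cat >> h.py <<'E'
O=np.array([.6548,-.0116]); TH=.1055
def b2w(x,y): return O+np.array([np.cos(TH)*x-np.sin(TH)*y,np.sin(TH)*x+np.cos(TH)*y])
def w2b(p):
    q=np.asarray(p)[:2]-O; return np.array([np.cos(TH)*q[0]+np.sin(TH)*q[1],-np.sin(TH)*q[0]+np.cos(TH)*q[1]])
def to(xb,yb,z,psib=None):
    """rows units to reach bay-frame x,y, world z, tool-x direction angle psib in bay frame"""
    s=robot.read_state(); r=R.from_quat(s["tcp_rot"]); t=np.r_[b2w(xb,yb),z]
    l=r.inv().apply(t-s["eef_pos"])*100
    x=r.apply([1,0,0]); psi=np.arctan2(x[1],x[0])
    print("tcp bay",w2b(s["eef_pos"]).round(4),"z",round(s["eef_pos"][2],4),"psib",round(psi-TH,4),"F",np.round(s["force"],1),"t",s["time"])
    print("linear",l.round(2), "rot", None if psib is None else np.degrees(r.inv()*R.from_euler("ZX",[psib+TH,np.pi])).round(1) if False else None)
    if psib is not None: print("rotvec",(np.degrees((r.inv()*R.from_euler("ZX",[psib+TH,np.pi])).as_rotvec())/5).round(2))
E
python3 - <<'E'
from h import *
to(-.178,-.025,.2,np.pi/2)
E
```

```text
tcp bay [-0.4514  0.6467] z 0.2453 psib 1.2335 F [ 0.3  0.2 -0.5] t 0.7
linear [-54.34  48.03   4.53] rot None
rotvec [-0.   -0.   -3.86]
```

```bash
python3 -m creep '{"rotation":[[0,0,-3.9],[0,0,-3.9],[0,0,-3.9],[0,0,-3.9],[0,0,-3.9],[0,0,-3.9],[0,0,-3.9],[0,0,-3.9],[0,0,-3.9],[0,0,-3.9]],"linear":[[-54.3,48,4],[-54.3,48,4],[-54.3,48,4],[-54.3,48,4],[-54.3,48,4],[-54.3,48,4],[-54.3,48,4],[-54.3,48,4],[-54.3,48,4],[-54.3,48,4]],"grip":[0,0,0,0,0,0,0,0,0,0]}' 40; python3 - <<'E'
from h import *
to(-.178,-.025,.2,np.pi/2)
E
```

```text
time: 1.7
eef_pos: [0.3741, 0.1422, 0.218]
tcp_rot: [0.668, 0.744, 0.001, 0.0]
force: [0.1, 0.8, -0.3]
finger_gap: 0.0001
tcp bay [-0.2629  0.1825] z 0.218 psib 1.5741 F [ 0.1  0.8 -0.3] t 1.7
linear [-20.78   8.42   1.81] rot None
rotvec [ 0.02 -0.    0.04]
```

```bash
python3 -m creep '{"rotation":[[0,0,0],[0,0,0],[0,0,0],[0,0,0],[0,0,0],[0,0,0],[0,0,0]],"linear":[[-20.8,8.4,4],[-20.8,8.4,4],[-20.8,8.4,4],[-20.8,8.4,4],[-20.8,8.4,4],[-20.8,8.4,4],[-20.8,8.4,4]],"grip":[0,0,0,0,0,0,0]}'; python3 - <<'E'
from h import *
crop("side",200,100,400,300,"s1.png",3)
crop("top",210,135,340,215,"c1.png")
to(-.178,-.025,.028,np.pi/2)
E
```

```text
time: 2.4
eef_pos: [0.4795, -0.0538, 0.1775]
tcp_rot: [0.668, 0.744, -0.0, -0.001]
force: [-0.3, 0.2, -0.4]
finger_gap: 0.0001
tcp bay [-0.1786 -0.0225] z 0.1782 psib 1.5747 F [-0.1 -0.3  0.2] t 2.5
linear [-0.25  0.05 15.02] rot None
rotvec [ 0.01 -0.    0.05]
```

View pics/s1.png

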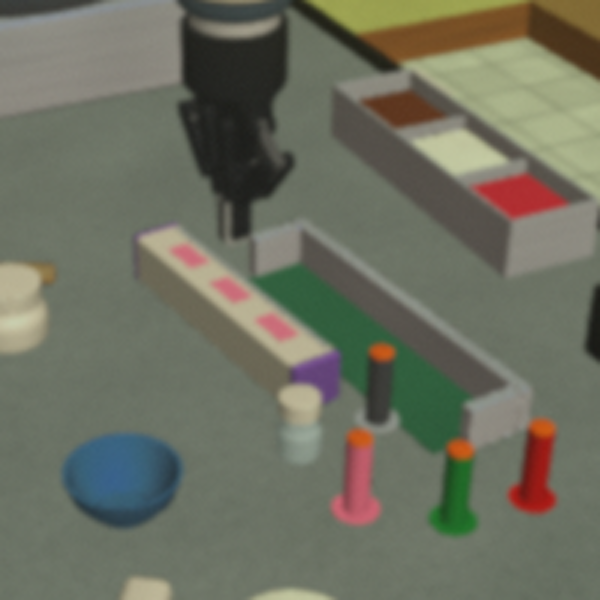

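The side view shows the closed gripper above the case's front. The finger links bulge only well above the tips, and the space around it is free. Descending now.

```bash
python3 -m creep '{"rotation":[[0,0,0],[0,0,0],[0,0,0],[0,0,0],[0,0,0],[0,0,0],[0,0,0]],"linear":[[-0.2,0,4],[-0.2,0,8],[-0.2,0,12],[-0.2,0,14],[-0.2,0,15],[-0.2,0,15],[-0.2,0,15]],"grip":[0,0,0,0,0,0,0]}'; python3 - <<'E'
from h import *
crop("side",200,100,400,300,"s2.png",3)
to(-.154,-.025,.028,np.pi/2)
E
```

```text
time: 3.2
eef_pos: [0.4808, -0.0552, 0.0295]
tcp_rot: [0.667, 0.745, 0.001, 0.001]
force: [0.4, 0.2, 1.2]
finger_gap: 0.0002
tcp bay [-0.1773 -0.0253] z 0.0299 psib 1.5745 F [ 0.1 -0.4 -0.1] t 3.25
linear [0.02 2.33 0.19] rot None
rotvec [0.04 0.01 0.04]
```

View pics/s2.png

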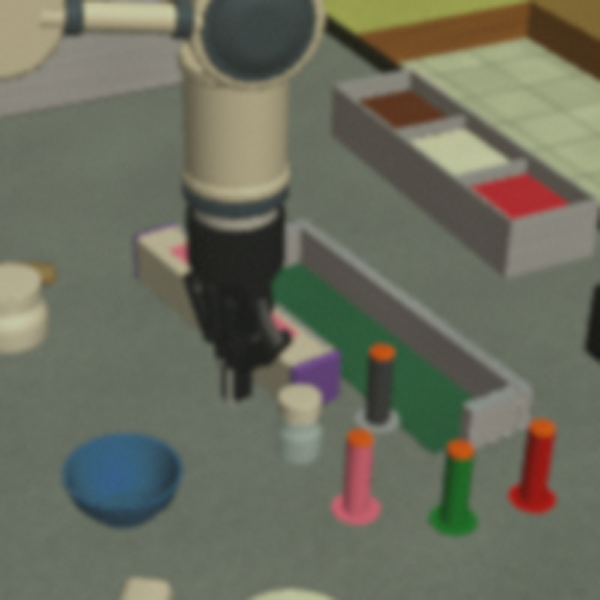

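```bash
python3 -m creep '{"rotation":[[0,0,0],[0,0,0],[0,0,0],[0,0,0],[0,0,0],[0,0,0],[0,0,0],[0,0,0],[0,0,0],[0,0,0]],"linear":[[0,1.5,0],[0,2.2,0],[0,2.7,0],[0,3.2,0],[0,3.7,0],[0,4.2,0],[0,4.7,0],[0,5.2,0],[0,5.7,0],[0,6,0]],"grip":[0,0,0,0,0,0,0,0,0,0]}'; python3 - <<'E'
from h import *
crop("side",200,100,400,300,"s3.png",3)
crop("top",210,135,340,215,"c3.png")
to(-.1,-.025,.028,np.pi/2)
E
```

```text
time: 4.25
eef_pos: [0.54, -0.049, 0.0277]
tcp_rot: [0.668, 0.744, 0.0, -0.0]
force: [-2.0, -0.5, 2.2]
finger_gap: 0.0002
tcp bay [-0.118  -0.0251] z 0.0276 psib 1.574 F [-0.1 -0.1  0.2] t 4.35
linear [ 0.    1.8  -0.04] rot None
rotvec [ 0.01 -0.    0.04]
```

View pics/s3.png

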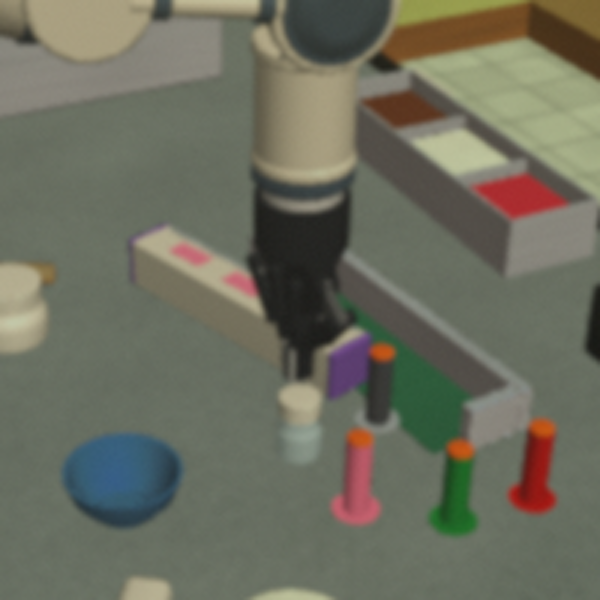

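View pics/c3.png

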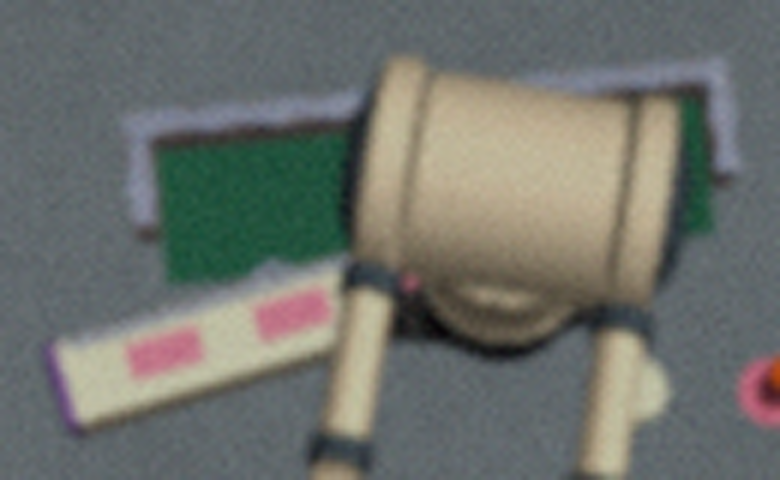

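The case has turned about 0.19 rad and its right end (side crop 350,365) is coming up beside the post. Pushing on.

```bash
python3 -m creep '{"rotation":[[0,0,0],[0,0,0],[0,0,0],[0,0,0],[0,0,0],[0,0,0],[0,0,0]],"linear":[[0,0.5,0],[0,1,0],[0,1.5,0],[0,2,0],[0,2.4,0],[0,1,0],[0,0,0]],"grip":[0,0,0,0,0,0,0]}';  python3 -m creep '{"rotation":[[0,0,0],[0,0,0],[0,0,0],[0,0,0],[0,0,0],[0,0,0],[0,0,0],[0,0,0]],"linear":[[0,-1,-3],[0,-1,-8],[0,-5,-13],[0,-10,-13],[0,-15,-13],[0,-20,-13],[0,-20,-13],[0,-20,-13]],"grip":[0,0,0,0,0,0,0,0]}'; python3 - <<'E'
from h import *
crop("top",210,135,340,215,"c4.png")
crop("side",200,100,400,300,"s4.png",3)
to(-.1,-.025,.028,np.pi/2)
E
```

```text
time: 5.05
eef_pos: [0.5395, -0.0491, 0.0277]
tcp_rot: [0.668, 0.744, 0.0, 0.0]
force: [0.2, 0.4, -0.2]
finger_gap: -0.0003
time: 5.85
eef_pos: [0.3403, -0.071, 0.1585]
tcp_rot: [0.668, 0.744, 0.001, 0.002]
force: [1.0, 0.8, -0.4]
finger_gap: 0.0002
tcp bay [-0.3178 -0.0259] z 0.158 psib 1.5736 F [-0.1  0.3  0.2] t 5.95
linear [ 0.04 21.75 13.04] rot None
rotvec [0.02 0.   0.03]
```

View pics/c4.png

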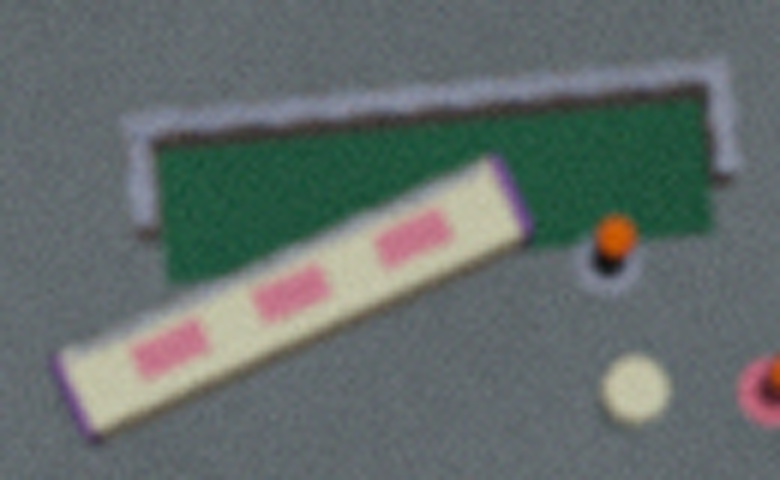

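View pics/s4.png

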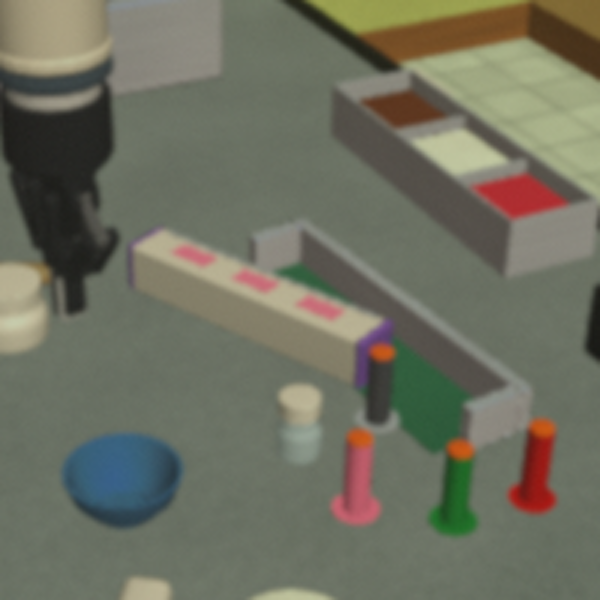

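The case has turned. Its top corners in the crop are (58,355), (494,155), (530,240) and (95,437). Measuring it.

```bash
cat >> h.py <<'E'
def case(cr):
    """crop corners: left-back,right-back,right-front,left-front of top face, f=6 crop"""
    q=np.array([w2b(onz("top",(210+(x+.5)/6-.5,135+(y+.5)/6-.5),.046)) for x,y in cr])
    c=q.mean(0); ax=(q[0]+q[3]-q[1]-q[2]); ax/=np.linalg.norm(ax); phi=np.arctan2(-ax[0],ax[1])
    print("corners",q.round(4).tolist(),"c",c.round(4),"phi",phi.round(3))
    n=np.array([np.cos(phi),np.sin(phi)])
    print("len",np.linalg.norm(q[0]-q[1]).round(3),"right end",(c-.13*ax).round(4),"left end",(c+.13*ax).round(4))
    for nm,A in (("A",c-.13*ax+.023*n),): print("right-back corner",A.round(4),"front face gap to post", (-(np.array([-.085,-.09])-c)@n-.023-.010).round(4))
    return c,phi,ax
E
python3 - <<'E'
from h import *
c,phi,ax=case([(58,355),(494,155),(530,240),(95,437)])
p=c+ax*(.13+.04); print(p); to(p[0],p[1],.12,phi)
E
```

```text
corners [[-0.1164, 0.2055], [-0.0312, -0.0319], [-0.0785, -0.0463], [-0.1613, 0.1894]] c [-0.0968  0.0792] phi 0.341
len 0.252 right end [-0.0533 -0.0433] left end [-0.1403  0.2017]
right-back corner [-0.0316 -0.0356] front face gap to post 0.0125
[-0.15373583  0.23935525]
tcp bay [-0.3178 -0.0259] z 0.158 psib 1.5736 F [-0.1  0.3  0.2] t 5.95
linear [26.48 16.47  3.82] rot None
rotvec [ 2.000e-02 -1.000e-02  1.412e+01]
```

```bash
python3 -m creep '{"rotation":[[0,0,14.1],[0,0,14.1],[0,0,14.1],[0,0,14.1],[0,0,14.1],[0,0,14.1],[0,0,14.1],[0,0,14.1],[0,0,14.1],[0,0,14.1]],"linear":[[26.5,16.5,0],[26.5,16.5,0],[26.5,16.5,0],[26.5,16.5,0],[26.5,16.5,0],[26.5,16.5,0],[26.5,16.5,0],[26.5,16.5,0],[26.5,16.5,0],[26.5,16.5,0]],"grip":[0,0,0,0,0,0,0,0,0,0]}'; python3 - <<'E'
from h import *
to(-.1537,.2394,.028,.341)
crop("side",200,100,400,300,"s5.png",3)
E
```

```text
time: 6.95
eef_pos: [0.4768, 0.2122, 0.1558]
tcp_rot: [0.975, 0.222, -0.002, 0.0]
force: [0.1, 0.1, 0.1]
finger_gap: -0.0001
tcp bay [-0.1535  0.2413] z 0.1558 psib 0.343 F [0.1 0.1 0.1] t 6.95
linear [-0.05  0.17 12.78] rot None
rotvec [-0.01  0.04  0.02]
```

View pics/s5.png

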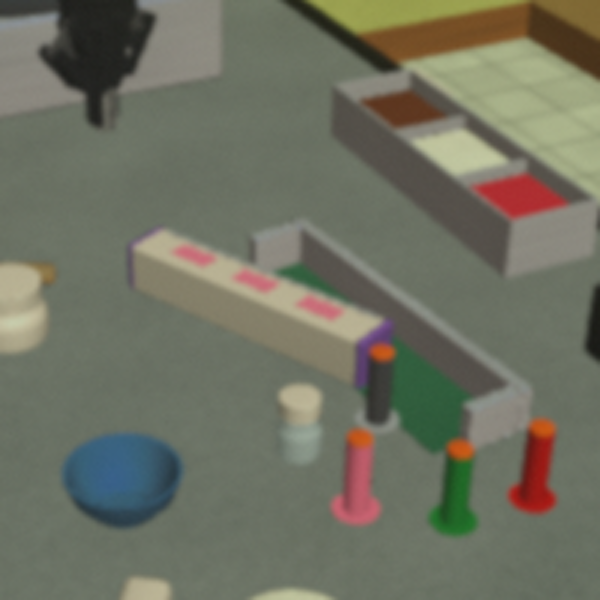

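The gripper is free beyond the case's left end. Descending, then pushing along the case's axis (+tool y).

```bash
python3 -m creep '{"rotation":[[0,0,0],[0,0,0],[0,0,0],[0,0,0],[0,0,0],[0,0,0]],"linear":[[0,0,4],[0,0.1,8],[0,0.1,11],[0,0.1,12.7],[0,0.1,12.7],[0,0.1,12.7]],"grip":[0,0,0,0,0,0]}'; python3 -m creep '{"rotation":[[0,0,0],[0,0,0],[0,0,0],[0,0,0],[0,0,0],[0,0,0],[0,0,0],[0,0,0],[0,0,0],[0,0,0]],"linear":[[0,1.5,0],[0,2.5,0],[0,3.2,0],[0,4,0],[0,4.8,0],[0,5.6,0],[0,6.4,0],[0,7.2,0],[0,8,0],[0,8,0]],"grip":[0,0,0,0,0,0,0,0,0,0]}'; python3 - <<'E'
from h import *
to(-.1537,.2394,.028,.341)
crop("top",210,135,340,215,"c6.png")
crop("side",200,100,400,300,"s6.png",3)
E
```

```text
time: 7.6
eef_pos: [0.4768, 0.2096, 0.031]
tcp_rot: [0.975, 0.223, -0.0, -0.0]
force: [0.7, 0.1, 0.1]
finger_gap: -0.0
time: 8.6
eef_pos: [0.5116, 0.1361, 0.0304]
tcp_rot: [0.975, 0.222, -0.0, 0.001]
force: [-0.6, 0.4, 0.2]
finger_gap: 0.0001
tcp bay [-0.1268  0.162 ] z 0.0304 psib 0.3422 F [-0.6  0.4  0.2] t 8.6
linear [ 0.06 -8.19  0.23] rot None
rotvec [0.02 0.01 0.01]
```

View pics/c6.png

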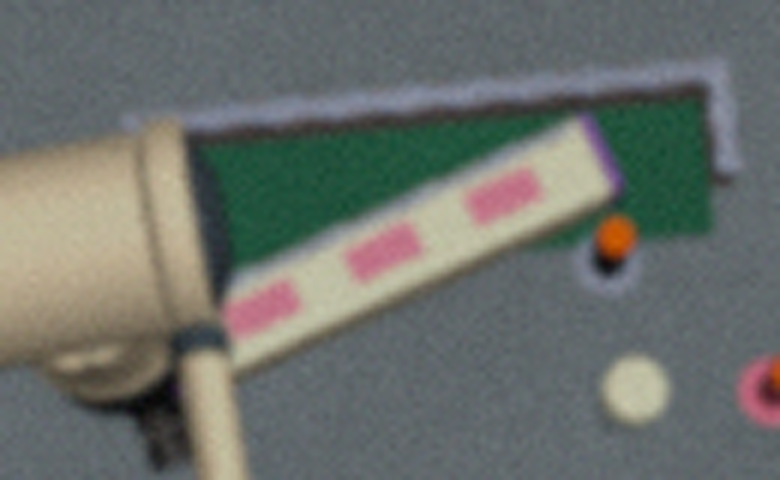

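View pics/s6.png

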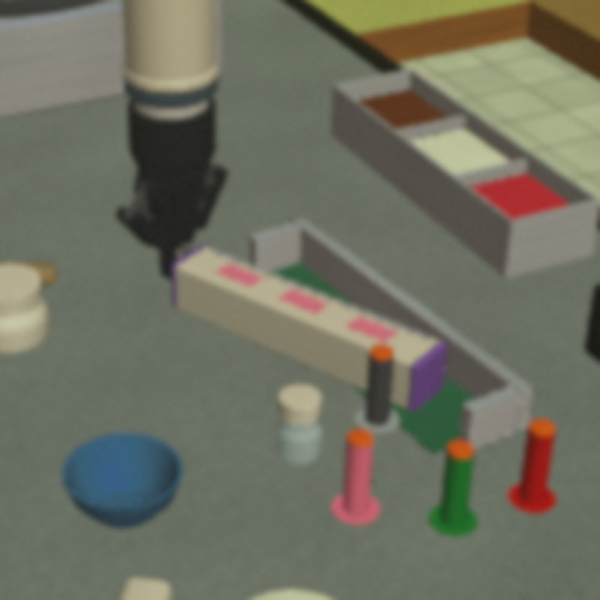

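The right end is entering between the post and the back wall. Its top corners are at crop (585,115) and (622,190), and there is still a gap to the post. Quick numbers next.

```bash
python3 - <<'E'
from h import *
def P(x,y): return w2b(onz("top",(210+(x+.5)/6-.5,135+(y+.5)/6-.5),.046))
a,b,f=P(585,115),P(622,190),P(235,374); print(a,b,f); d=f-b; d/=np.linalg.norm(d); phi=np.arctan2(-d[0],d[1]); print("phi",phi)
n=np.array([np.cos(phi),np.sin(phi)]); print("gap post",(b-np.array([-.085,-.09]))@n-.010)
E
```

```text
[-0.01408038 -0.08199052] [-0.05627663 -0.09728529] [-0.13504808  0.11407557]
phi 0.3567412921502387
gap post 0.014370750321487264
```

```bash
python3 -m creep '{"rotation":[[0,0,0],[0,0,0],[0,0,0],[0,0,0],[0,0,0],[0,0,0],[0,0,0],[0,0,0]],"linear":[[0,0.7,0],[0,1.4,0],[0,2.1,0],[0,2.8,0],[0,3.5,0],[0,4,0],[0,4,0],[0,3.5,0]],"grip":[0,0,0,0,0,0,0,0]}'; python3 -m creep '{"rotation":[[0,0,0],[0,0,0],[0,0,0],[0,0,0],[0,0,0],[0,0,0],[0,0,0],[0,0,0]],"linear":[[0,-1,0],[0,-2,-3],[0,-3,-8],[-4,-4,-13],[-8,-4,-13],[-13,-4,-13],[-16,-4,-13],[-16,-4,-13]],"grip":[0,0,0,0,0,0,0,0]}'; python3 - <<'E'
from h import *
to(-.1537,.2394,.028,.341)
crop("top",210,135,340,215,"c7.png")
crop("side",200,100,400,300,"s7.png",3)
E
```

```text
time: 9.5
eef_pos: [0.5268, 0.1056, 0.031]
tcp_rot: [0.975, 0.222, 0.0, 0.0]
force: [0.6, 0.1, 0.7]
finger_gap: 0.0002
time: 10.3
eef_pos: [0.3627, 0.0724, 0.1616]
tcp_rot: [0.975, 0.223, 0.001, 0.0]
force: [1.1, 0.9, 0.6]
finger_gap: 0.0
tcp bay [-0.2816  0.1143] z 0.1616 psib 0.3433 F [1.1 0.9 0.6] t 10.3
linear [16.22 -7.49 13.39] rot None
rotvec [ 0.01 -0.03  0.03]
```

View pics/c7.png

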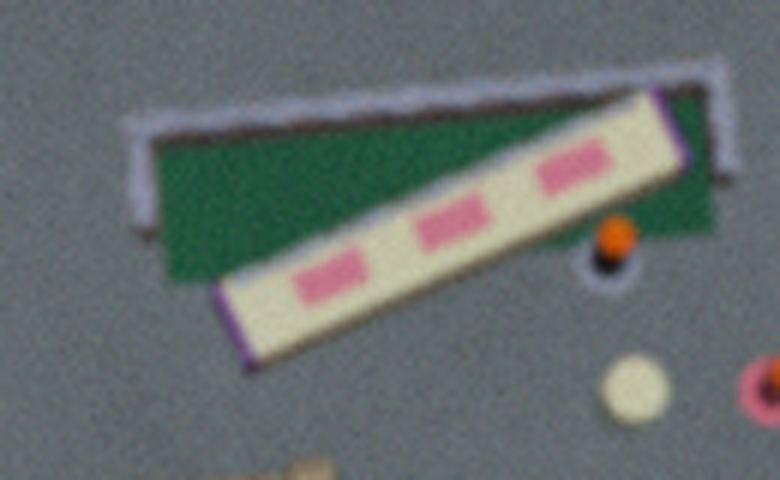

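View pics/s7.png

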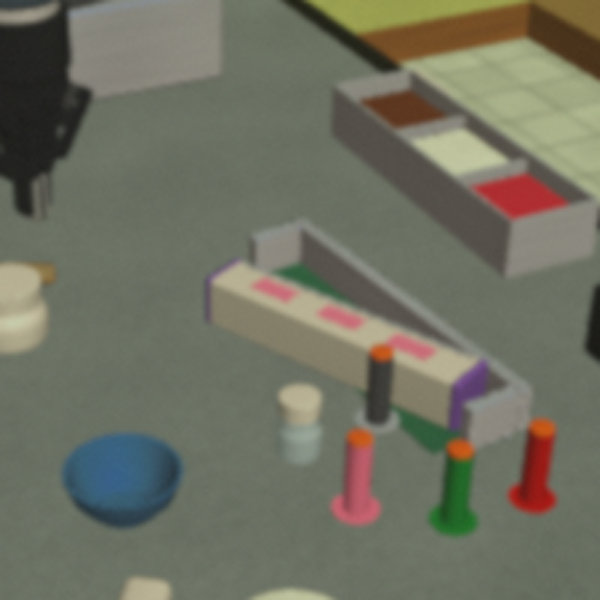

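```bash
python3 - <<'E'
from h import *
c,phi,ax=case([(217,287),(655,87),(688,162),(251,367)])
n=np.array([np.cos(phi),np.sin(phi)])
p=c+ax*.105-n*(.023+.011+.025); print("start",p); to(p[0],p[1],.029,phi+np.pi/2)
E
```

```text
corners [[-0.0881, 0.1197], [-0.0024, -0.1205], [-0.0445, -0.1335], [-0.1321, 0.1054]] c [-0.0668 -0.0072] phi 0.347
len 0.255 right end [-0.0226 -0.1295] left end [-0.111  0.115]
right-back corner [-0.0009 -0.1216] front face gap to post 0.0123
start [-0.15800089  0.0714279 ]
tcp bay [-0.2794  0.1148] z 0.1613 psib 0.3437 F [0.1 0.2 0.9] t 10.4
linear [ 9.94  8.17 13.26] rot None
rotvec [  0.03  -0.02 -18.04]
```

The right end is now at bay (-0.023,-0.130), which is behind the post, and the front face clears the post by 12 mm. Now to the front face near the left end.

```bash
python3 -m creep '{"rotation":[[0,0,-15.8],[0,0,-15.8],[0,0,-15.8],[0,0,-15.8],[0,0,-15.8],[0,0,-15.8],[0,0,-15.8],[0,0,-15.8],[0,0,-15.8],[0,0,-15.8]],"linear":[[9.5,8.2,0],[9.5,8.2,0],[9.5,8.2,0],[9.5,8.2,0],[9.5,8.2,2],[9.5,8.2,4],[9.5,8.2,6],[9.5,8.2,7],[9.5,8.2,7],[9.5,8.2,7]],"grip":[0,0,0,0,0,0,0,0,0,0]}'; python3 - <<'E'
from h import *
to(-.160,.071,.029,np.pi/2+.15)
E
```

```text
time: 11.4
eef_pos: [0.4864, 0.0408, 0.0894]
tcp_rot: [0.609, 0.793, -0.001, -0.001]
force: [0.2, 0.3, -0.2]
finger_gap: -0.0001
tcp bay [-0.162   0.0698] z 0.0894 psib 1.7255 F [ 0.2  0.3 -0.2] t 11.4
linear [0.08 0.23 6.04] rot None
rotvec [-0.02 -0.01  0.05]
```

```bash
python3 -m creep '{"rotation":[[0,0,0],[0,0,0],[0,0,0],[0,0,0]],"linear":[[0,0,3],[0,0,5],[0,0,6],[0,0,6]],"grip":[0,0,0,0]}'; python3 -m creep '{"rotation":[[0,0,0],[0,0,0],[0,0,0],[0,0,0],[0,0,0],[0,0,0],[0,0,0],[0,0,0],[0,0,0],[0,0,0]],"linear":[[0,1.5,0],[0,2.2,0],[0,2.8,0],[0,3.4,0],[0,4,0],[0,4.6,0],[0,5.2,0],[0,5.8,0],[0,6.4,0],[0,6.4,0]],"grip":[0,0,0,0,0,0,0,0,0,0]}'; python3 - <<'E'
from h import *
to(-.057,.08,.029,np.pi/2)
crop("top",210,135,340,215,"c8.png")
crop("side",200,100,400,300,"s8.png",3)
E
```

```text
time: 11.8
eef_pos: [0.4854, 0.0403, 0.0291]
tcp_rot: [0.611, 0.791, -0.001, -0.001]
force: [-0.4, 0.0, 0.8]
finger_gap: -0.0001
time: 12.8
eef_pos: [0.5488, 0.0564, 0.0307]
tcp_rot: [0.611, 0.792, 0.0, 0.0]
force: [-0.5, -0.0, 0.4]
finger_gap: -0.0001
tcp bay [-0.0982  0.0788] z 0.0307 psib 1.7223 F [-0.5 -0.   0.4] t 12.8
linear [-0.5   4.1   0.18] rot None
rotvec [0.01 0.   1.74]
```

View pics/c8.png

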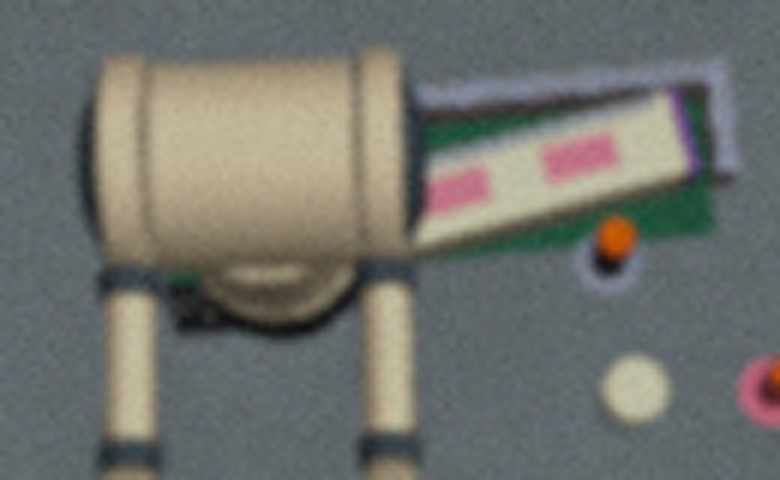

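View pics/s8.png

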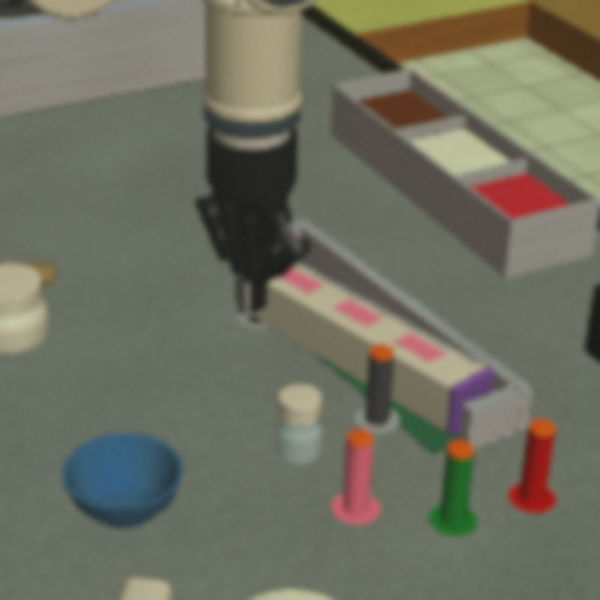

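The case has swung to about 0.16 rad and its right end is still behind the post. Continuing toward the wall while turning the fingers parallel to it.

```bash
python3 -m creep '{"rotation":[[0,0,0.4],[0,0,0.8],[0,0,1.2],[0,0,1.7],[0,0,1.7],[0,0,1.7],[0,0,1.7],[0,0,1.7],[0,0,1.7]],"linear":[[-0.1,0.5,0],[-0.1,1,0],[-0.2,1.5,0],[-0.3,2,0],[-0.3,2.5,0],[-0.4,3,0],[-0.4,3.4,0],[-0.5,3.8,0],[-0.5,3.8,0]],"grip":[0,0,0,0,0,0,0,0,0]}'; python3 - <<'E'
from h import *
to(-.057,.08,.029,np.pi/2)
crop("top",210,135,340,215,"c9.png")
crop("side",200,100,400,300,"s9.png",3)
E
```

```text
time: 13.8
eef_pos: [0.5865, 0.061, 0.0308]
tcp_rot: [0.668, 0.745, 0.0, 0.0]
force: [0.4, 0.6, -0.1]
finger_gap: -0.0
tcp bay [-0.0602  0.0794] z 0.0308 psib 1.5741 F [ 0.4  0.6 -0.1] t 13.8
linear [0.06 0.32 0.18] rot None
rotvec [0.01 0.   0.04]
```

View pics/c9.png

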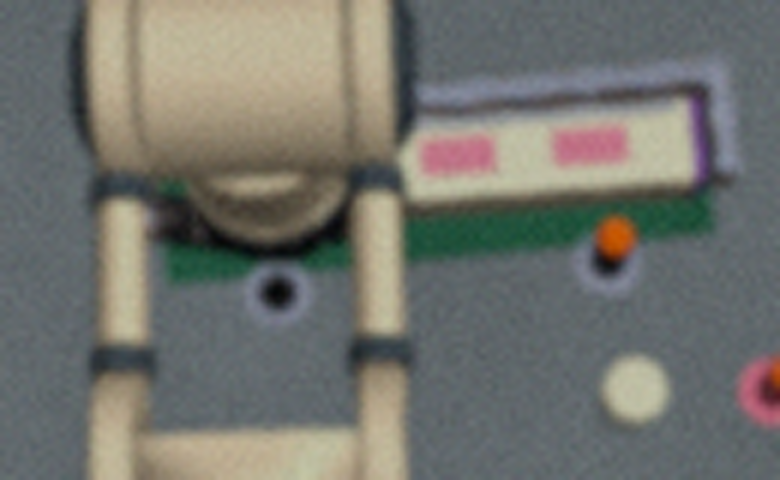

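View pics/s9.png

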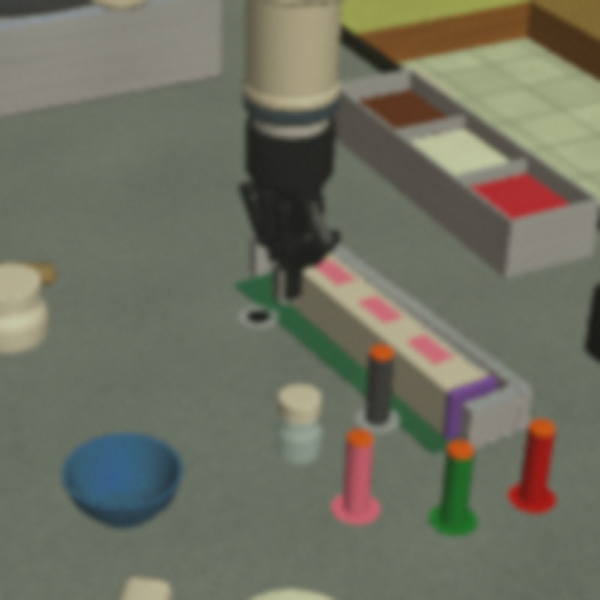

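```bash
python3 -m creep '{"rotation":[[0,0,0],[0,0,0],[0,0,0]],"linear":[[0,0.2,0],[0,0.4,0],[0,0.4,0]],"grip":[0,0,0]}';  python3 -m creep '{"rotation":[[0,0,0],[0,0,0],[0,0,0],[0,0,0],[0,0,0],[0,0,0],[0,0,0],[0,0,0],[0,0,0]],"linear":[[0,-1,0],[0,-3,-3],[0,-6,-8],[0,-10,-12],[0,-15,-12],[0,-19,-12],[0,-19,-12],[0,-19,-12],[0,-19,-12]],"grip":[0,0,0,0,0,0,0,0,0]}'; python3 - <<'E'
from h import *
crop("top",210,135,340,215,"c10.png")
crop("side",200,100,400,300,"s10.png",3)
to(-.09,-.03,.029,np.pi/2)
E
```

```text
time: 14.2
eef_pos: [0.5895, 0.0614, 0.0308]
tcp_rot: [0.668, 0.744, -0.001, -0.0]
force: [-5.4, -0.7, 3.0]
finger_gap: -0.0001
time: 15.1
eef_pos: [0.4017, 0.041, 0.1509]
tcp_rot: [0.668, 0.744, 0.0, 0.001]
force: [0.5, 0.0, -0.7]
finger_gap: -0.0001
tcp bay [-0.246   0.0789] z 0.1504 psib 1.5739 F [0.  0.5 0. ] t 15.2
linear [-10.94  15.58  12.13] rot None
rotvec [-0.01 -0.    0.04]
```

View pics/c10.png

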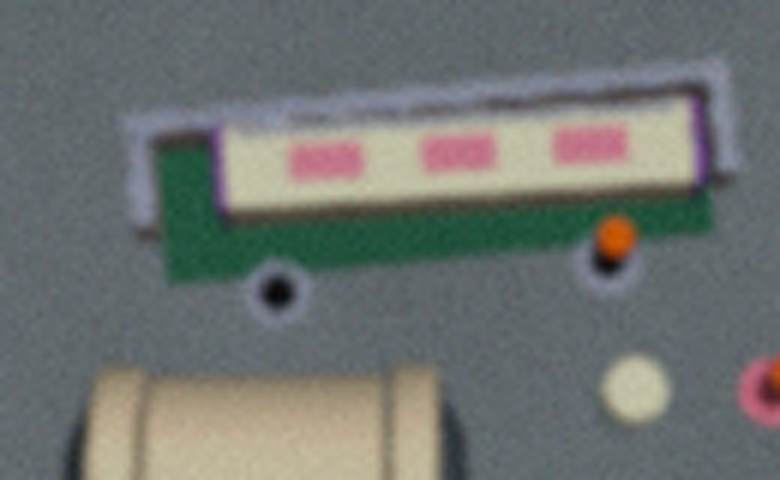

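View pics/s10.png

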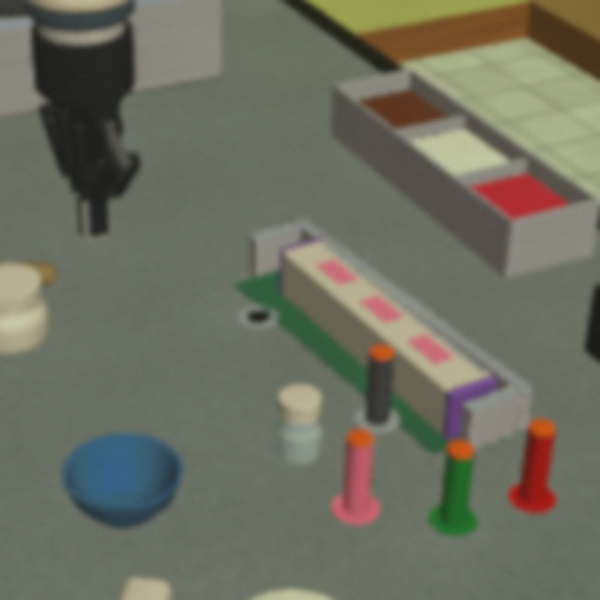

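The case is nearly home: its left half touches the wall and its right end is about 8 mm off. One more push, just right of its middle and clear of the post.

```bash
python3 -m creep '{"rotation":[[0,0,0],[0,0,0],[0,0,0],[0,0,0],[0,0,0],[0,0,0],[0,0,0],[0,0,0],[0,0,0],[0,0,0]],"linear":[[-10.6,0,0],[-10.6,5,0],[-10.6,10,0],[-10.6,14.5,0],[-10.6,14.5,0],[-10.6,14.5,4],[-10.6,14.5,8],[-10.6,14.5,11],[-10.6,14.5,12],[-10.6,14.5,12]],"grip":[0,0,0,0,0,0,0,0,0,0]}'; python3 - <<'E'
from h import *
case([(215,128),(698,93),(705,183),(222,215)])
crop("side",200,100,400,300,"s11.png",3)
to(-.057,-.03,.029,np.pi/2)
E
```

```text
time: 16.2
eef_pos: [0.5559, -0.0486, 0.0281]
tcp_rot: [0.668, 0.744, -0.001, -0.002]
force: [0.2, 0.1, -0.0]
finger_gap: 0.0001
corners [[-0.0027, 0.1137], [-0.0078, -0.1428], [-0.0566, -0.1413], [-0.0499, 0.1139]] c [-0.0293 -0.0141] phi -0.023
len 0.257 right end [-0.0322 -0.1441] left end [-0.0263  0.1158]
right-back corner [-0.0092 -0.1446] front face gap to post 0.021
tcp bay [-0.1011 -0.0267] z 0.0305 psib 1.5739 F [-0.2 -0.4  0.5] t 16.25
linear [-0.34  4.41  0.14] rot None
rotvec [-0.01 -0.    0.04]
```

View pics/s11.png

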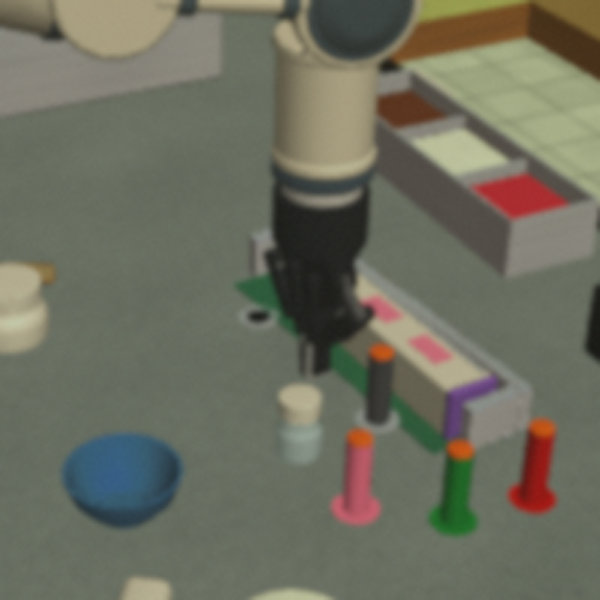

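The fingers are down between the case and the jar, left of the post. Pushing gently until the wall resists.

```bash
python3 -m creep '{"rotation":[[0,0,0],[0,0,0],[0,0,0],[0,0,0],[0,0,0],[0,0,0],[0,0,0],[0,0,0],[0,0,0]],"linear":[[0,1,0],[0,2,0],[0,2.8,0],[0,3.2,0],[0,3.6,0],[0,4,0],[0,4.3,0],[0,4.5,0],[0,4.5,0]],"grip":[0,0,0,0,0,0,0,0,0]}'; python3 - <<'E'
from h import *
to(-.057,-.03,.029,np.pi/2)
E
```

```text
time: 17.15
eef_pos: [0.6015, -0.044, 0.0307]
tcp_rot: [0.668, 0.744, -0.0, 0.0]
force: [-1.3, -0.7, 0.1]
finger_gap: 0.0001
tcp bay [-0.0564 -0.0267] z 0.0307 psib 1.5737 F [-1.3 -0.7  0.1] t 17.15
linear [-0.33 -0.06  0.17] rot None
rotvec [-0.    0.    0.03]
```

```bash
python3 -m creep '{"rotation":[[0,0,0],[0,0,0],[0,0,0],[0,0,0]],"linear":[[0,0.2,0],[0,0.3,0],[0,0.4,0],[0,0.4,0]],"grip":[0,0,0,0]}'; python3 -m creep '{"rotation":[[0,0,0],[0,0,0],[0,0,0],[0,0,0],[0,0,0],[0,0,0],[0,0,0],[0,0,0],[0,0,0]],"linear":[[0,-1.5,0],[0,-4,0],[0,-4,-4],[0,-4,-9],[0,-4,-14],[0,-8,-14],[0,-13,-14],[0,-18,-14],[0,-22,-14]],"grip":[0,0,0,0,0,0,0,0,0]}'; python3 - <<'E'
from h import *
crop("top",210,135,340,215,"c12.png")
crop("side",200,100,400,300,"s12.png",3)
E
```

```text
time: 17.55
eef_pos: [0.6023, -0.044, 0.0307]
tcp_rot: [0.668, 0.744, -0.003, -0.003]
force: [-16.4, -2.5, 9.8]
finger_gap: -0.0
time: 18.45
eef_pos: [0.3851, -0.067, 0.1707]
tcp_rot: [0.668, 0.745, 0.0, 0.0]
force: [-0.5, -0.9, 1.4]
finger_gap: 0.0001
```

View pics/c12.png

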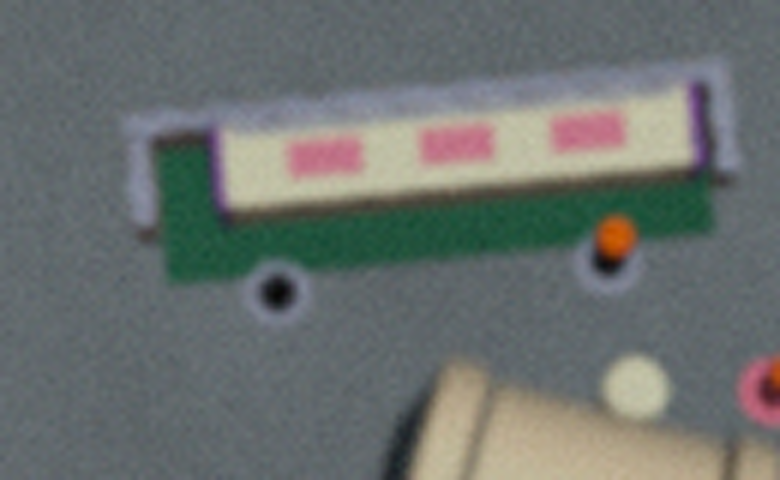

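View pics/s12.png

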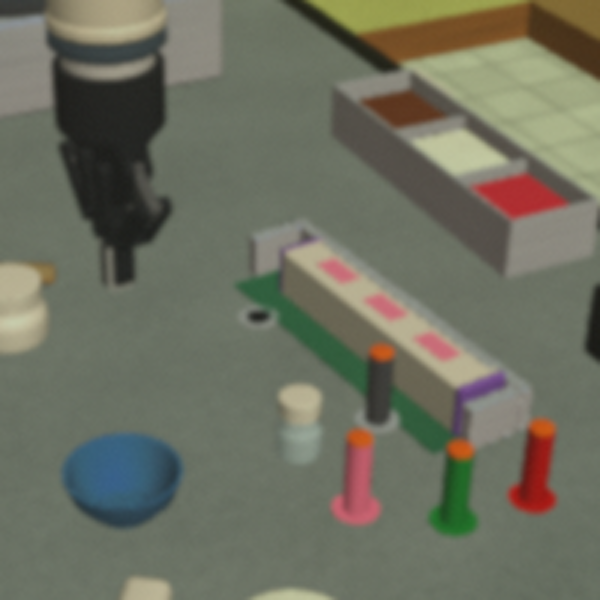

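The case lies flush along the back wall in both views. Its top corners are at crop (214,130), (696,85), (702,173) and (222,215). The wall gap has closed, and the jar and posts are unchanged.

```bash
python3 - <<'E'
from h import *
case([(214,130),(696,85),(702,173),(222,215)])
for t in ("wrap_case",):
  for n in ("top","side"):
    for r in optics.spot_in(n,t)[:1]: print(n,w2b(w(n,r["centre"])),w(n,r["centre"])[2])
a=cv2.imread("pics/top0.png").astype(int); b=optics.get_image("top")[0][:,:,::-1].astype(int)
d=(cv2.blur(np.abs(a-b).max(2).astype(np.float32),(3,3)))
for nm,(u,v) in dict(jar=(316,200),bottle=(138,237),tub=(232,247),bowl=(318,248),scanner=(370,270),cups=(421,255),spat=(185,285)).items(): print(nm,d[v-12:v+12,u-12:u+12].mean().round(1))
s=robot.read_state(); print(s["time"],s["eef_pos"],s["force"])
E
```

```text
corners [[-0.0038, 0.1143], [-0.0033, -0.1422], [-0.0511, -0.1403], [-0.0499, 0.1139]] c [-0.027  -0.0136] phi -0.001
len 0.257 right end [-0.0272 -0.1436] left end [-0.0269  0.1164]
right-back corner [-0.0042 -0.1436] front face gap to post 0.0248
top [-0.02552001 -0.01081955] 0.04557996222180538
side [-0.03579832 -0.02485737] 0.04435440399900892
jar 19.6
bottle 6.2
tub 5.8
bowl 58.4
scanner 5.8
cups 5.8
spat 5.7
18.7 [ 0.38741136 -0.06721121  0.17124899] [-0.00176769 -0.10973315 -0.51380213]
```

```bash
python3 -c "
from cell import robot
print(robot.sign_off())"
```

```text
the job is handed in; nothing more can be done
None
```

The wrap case is home: it lies flat along the bay's back wall, parallel to it, and the job is handed in at about 19 s of the 72 s. `sign_off` gives no verdict, so this rests on my own checks.

**What I did:**
1. I pushed the front face near the right end, which turned the case to about 0.35 rad.
2. I pushed it along its own axis from the left end until its right end was in behind the post. Both the top and the side view showed it there.
3. I pushed the left end round, then once more just right of the middle until the wall pushed back with about 16 N.

**Last checks:**

| Check | Measured (top view) | Allowed |
|---|---|---|
| Case x in the bay's frame | about −0.027 m | −0.031 to −0.015 m |
| Case y in the bay's frame | about −0.013 m | −0.03 to 0.03 m |
| Angle to the back wall | about 0.00 rad | below 0.06 rad |
| Gripper | 0.17 m up, clear of everything, no force | touches nothing |

**Disagreements:**
- **Case position:** the side camera's network put the case's visible middle at x −0.036, y −0.025. That x is outside the range. It measures the middle of the visible surface, and the case's front face is in view there, so I went by the top view and the wall contact.
- **Bay x scale:** my estimate of the wall's position is only good to about 3 mm.
- **Bowl and jar:** in the top-view check against the first picture, these two had changed, because the arm partly covered them. Both stand where they were in the side view. The bottle, tub, scanner, cups and spatula showed no change.

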